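# Select the green tape length on the feeder's turret and feed

## Robot

A 6-joint arm with a two-finger parallel gripper is mounted at the origin on a cart in front of the work surface, level with it; the furniture and walls round the work are solid. World frame = base frame: x ahead of the robot, y to its left, z up, the work surface at z = 0. Lengths are in m, angles in rad, forces in N, time in s.
With the tool pointing down it reaches from about 0.325 to 0.9 m from the base axis. Payload 6.1 kg.
Tool frame: the origin (TCP) lies between the finger pads; the fingertips stand 17 mm ahead of it and the grasp point (between the pads) lies 2 mm behind it; z points along the fingers, y is the line along which they close (so a half turn about z gives the same grasp; the last joint's range is limited). The gripper opens to 85 mm and grips with 20 to 120 N. Pads are 22 mm wide; open, the fingers measure 114 mm over their backs; the gripper's body (76 mm by 85 mm) begins 54 mm behind the grasp point. The pads swing forward as they close: fully open they stand 13 mm farther back than shut.
Start: joints at [-1.246, 0.22, 1.526, -0, 1.395, -0.126], TCP at [0.272, -0.563, 0.222] pointing down, gripper open.
Joint ranges: [-2.98, 2.98], [-0.91, 2.08], [0.09, 2.57], [-1.24, 4.39], [0.2, 2.65], [-2.68, 2.68]. Speed limits (rad/s): [2.57, 2.57, 3.01, 3.14, 3.14, 3.14].

## Interface

Orientations are given as a unit quaternion [w, x, y, z].
In Python, from station import robot gives the robot as it stands.
- The arm moves only by the tool jog_arm, never from a script. Its argument "motion" is a list of rows, each a list of 7 numbers: the shift along the tool's x, y, z normalised to -1 to 1, where 1 is 2 cm, then the turn, a rotation vector about the tool's x, y, z normalised to -1 to 1, where 1 is pi/2 rad, then the opening, from 0 (shut) to 1 (fully open). In form: [[x, y, z, wx, wy, wz, grip], ...]. A call has 1 to 8 rows; each row shifts and turns the commanded pose from where the row before left it, along the tool's axes as they then stand; what a row does not reach is not made up. A row lasts 1/12 s, in which the tool goes at most 41.7 mm and 7.16 degrees, less where a joint would pass 70% of its speed; a pose out of reach is approached as far as the arm can. A call with a number of a shift or a turn outside -1 to 1 is refused whole. A call with a gripper value outside its range is refused whole. The fingers move at their own pace and stop on an object; "newtons" is the grip in N (left out, the last holds). Time passes only in rows, so rows that do not move let the fingers close. It gives the time, the measured TCP pose, the force, the opening and the grip force at its end, in the units of the state.
- robot.sense(): the state, without advancing time (a new reading comes with each control period).
- robot.grab_frame(name): name is "side" or "top" or "wrist"; returns a dict with "pixels" (420x560x3 uint8, red, green, blue), "intrinsics" (3x3 intrinsics, pixels), "rvec" (rotation vector, rad) and "tvec" (3), from world to camera coordinates, as OpenCV has them. Camera axes: x right, y down, z forward; pixel columns grow to the right and rows downward; lengths in m; the calibration is good to about 2 mm. The wrist camera is an equidistant fisheye: a pixel r from the principal point sees the ray r / f radians off the axis. A picture is of the moment at which its call begins. There is no depth.
- robot.sign_off(): hands the job in; it is judged then, once.
Trained networks look in the newest picture that a camera, given by its name, has taken for a name from the list of things; names that differ only in an ending like _2 or _b are one class to them, and where a whole thing is asked for, a point or a joint stands for the part that bears it (a point fixed in the world has none). Each returns a list of dicts, best first, with "confidence" (0 to 1); they miss things now and then, are a little off and sometimes report something else, mostly with a low value. They report only what shows in the picture. A call takes as long as a camera call.
- robot.boxes_of(target, camera): "bbox" ([centre column, centre row, width, height] in pixels, round what is visible of it).
- robot.outline_of(target, camera): "mask" (420x560 bool, what is visible of it) and "bbox" ([centre column, centre row, width, height] in pixels, round what is visible of it).
The state is a dict: "t": time; "joint_pos": joint angles; "dq": joint speeds; "tau": joint torques, N m; "position": TCP position; "tool_rot": TCP orientation; "wrist_force": force on the tool from outside, world axes, zero at the start; "wrist_torque": the same for the moment, N m; "grip_width": opening from 0.0 (shut) to 1.0 (fully open); "grip_force": force on a finger pad.
Only numpy, scipy, OpenCV 4.12 (cv2) and the standard library are available. Lean on these libraries where they do the work, as an engineer would, in place of code of your own. Each camera call takes 0.05 s, during which the arm holds its last target. There are 200 camera calls.

## Task

Set the tape feeder to its green preset: with closed fingertips push the orange tab of the black turret sideways, without gripping it, until the turret has stepped round and clicked in with the tab pointing at the green mark. Only then press the grey feed button fully down and let it come up again, and finish clear. Leave the other things on the bench where they are.

Things in the scene. Friction and masses are not known exactly. Their poses are not given: they have to be found in the camera images.
- control_box: grey tape-feeder control box, fixed to the bench, 220 (x) x 300 (y) mm, flat top 45 mm above the bench. Origin: centre of its underside, z up. In this frame the turret axis stands at (0, 0.040), the feed button at (-0.020, -0.115), and the plain 'off' notch is on the -x side of the turret.
- turret: black rotary selector on the box: disc of radius 53 mm, top 10 mm above the box top, hub cap radius 18 mm, 17 mm high, one orange tab along its own -x axis. Origin: on the vertical axis at box-top height. Detents every 36 deg: starts at 'off', three marks each way, hard stops 116 deg either side of 'off' (no way round the far side). Pushed some 25 deg on, it snaps into the next and stays.
- tab_pointer (a point): the point that the tab points at: on the turret, 94 mm from the axis, 15 mm beyond the tab's outer end, 2 mm above the box top. Lies over the centre of a mark when the turret is on it.
- tab_top (a point): point on the top edge of the tab, 67 mm from the turret axis, 44 mm above the box top. The tab is an upright radial fin, 10 mm thick, from 33 to 79 mm from the axis; at its foot it is 14 mm thick. Leaving a detent takes about 4 to 6 N sideways here, in either direction
- feed_top (a point): centre of the top face of the grey feed button, a round button of radius 17 mm in a black housing on the box's right part (seen from the robot at yaw 0); it goes straight down
- feed (a joint): travel of the feed button: 0 up, 0.006 m fully down; spring return, 5 N fully down
- mark_green: green round mark, diameter 18 mm, 2 mm thick, fixed on the box top, 94 mm from the turret axis, at one of the six positions 36, 72 or 108 degrees either side of 'off' (which colour is where changes). Origin: centre of its underside.
- mark_red: red round mark, diameter 18 mm, 2 mm thick, fixed on the box top, 94 mm from the turret axis, at one of the six positions 36, 72 or 108 degrees either side of 'off' (which colour is where changes). Origin: centre of its underside.
- mark_blue: blue round mark, diameter 18 mm, 2 mm thick, fixed on the box top, 94 mm from the turret axis, at one of the six positions 36, 72 or 108 degrees either side of 'off' (which colour is where changes). Origin: centre of its underside.
- mark_yellow: yellow round mark, diameter 18 mm, 2 mm thick, fixed on the box top, 94 mm from the turret axis, at one of the six positions 36, 72 or 108 degrees either side of 'off' (which colour is where changes). Origin: centre of its underside.
- mark_white: white round mark, diameter 18 mm, 2 mm thick, fixed on the box top, 94 mm from the turret axis, at one of the six positions 36, 72 or 108 degrees either side of 'off' (which colour is where changes). Origin: centre of its underside.
- mark_black: black round mark, diameter 18 mm, 2 mm thick, fixed on the box top, 94 mm from the turret axis, at one of the six positions 36, 72 or 108 degrees either side of 'off' (which colour is where changes). Origin: centre of its underside.
- stapler: teal stapler, 34x160x60 mm, lying at the right of the box; bystander. Origin: centre of its underside as it was set down.
- marker_blue: white marker pen with blue cap, 16x133x16 mm, lying in front of the box; bystander. Origin: centre of its underside as it was set down.
- carton_label: small closed carton, 69x105x118 mm, behind the box; bystander. Origin: centre of its underside as it was set down.
- spare_battery: black tool battery, 52x90x50 mm, behind the box; bystander. Origin: centre of its underside as it was set down.
- driver_yellow: yellow screwdriver, 27x178x27 mm, lying at front right; bystander. Origin: centre of its underside as it was set down.
- can_front: drink can, 66x66x115 mm, at the right; bystander. Origin: centre of its underside as it was set down.

How it is judged:
By the outcome, as a careful person would: the job done as asked, in the order asked, and still so for the second after the job is handed in, with the robot touching nothing.
It also fails if it takes over 48 s, if anything falls off the work surface, if the arm or the gripper's body presses on something with over 40 N, if the wrist force passes 120 N, or if a joint passes its speed limit or range.

## Working session

There is one attempt and no reset: what is moved stays moved. The work goes in short steps, Python scripts to look and compute and a tool call to move; the robot and the scene stay as the last step left them, time stands still between calls to the robot, and variables do not carry over. Pictures are saved under pics/ and viewed, at most 10 in all, crops included, and the job is handed in when it is done.

Besides the shell and the picture viewer there is one more tool, called after "Request:" as a command line: name --pt "numbers of a row" for each row, then --argument value for the rest. jog_arm: Moves the arm, as the interface text tells. Scaled input: -1 to 1 covers 2 cm each way for a shift and pi/2 rad each way for a turn. Its arguments: {"type":"object","properties":{"motion":{"type":"array"},"newtons":{"type":"number"}},"required":["motion"]}

```bash
mkdir -p pics; ls; python3 - <<'E'
from station import robot
import cv2,numpy as np
s=robot.sense();print(s)
for c in("top","side"):
    f=robot.grab_frame(c);cv2.imwrite(f"pics/{c}0.png",f["pixels"][:,:,::-1])
    np.savez(f"{c}0.npz",**f)
    print(c,f["intrinsics"].tolist(),f["rvec"],f["tvec"])
    for n in("control_box","turret","feed_top","tab_top","mark_green","mark_red","mark_blue","mark_yellow","mark_white","mark_black"):
        print(n,[(np.round(b["bbox"],1).tolist(),round(b["confidence"],2)) for b in robot.boxes_of(n,c)[:2]])
E
```

```text
pics
{'t': 0.0, 'joint_pos': array([-1.24610304e+00,  2.21275547e-01,  1.52765913e+00,  2.57714484e-05,
        1.39468241e+00, -1.26100809e-01]), 'dq': array([-0.00011769,  0.0009715 , -0.00075109, -0.00104053, -0.00021475,
        0.00112906]), 'tau': array([-9.51853617e-04, -4.96901822e+01, -3.89393914e+01, -1.05140130e-04,
        1.09753539e-02,  1.01875671e-05]), 'position': array([ 0.27209762, -0.56194753,  0.22114323]), 'tool_rot': array([-1.00848920e-03,  9.74705455e-01,  2.23491056e-01, -8.77226980e-05]), 'wrist_force': array([0.44181292, 0.55893178, 0.47981505]), 'wrist_torque': array([ 0.04585298,  0.0191308 , -0.02524245]), 'grip_force': 0.0, 'grip_width': 1.0065810010156595}
top [[416.7824484817723, 0.0, 279.2421248708351], [0.0, 416.7824484817723, 208.67516388605708], [0.0, 0.0, 1.0]] [ 2.12558361 -2.10512559  0.1940143 ] [-0.17325883  0.56265112  1.16368157]
control_box [([251.5, 212.8, 113.4, 91.5], 0.94)]
turret [([234.8, 216.4, 37.7, 45.1], 0.79), ([250.3, 211.8, 111.0, 90.1], 0.63)]
feed_top []
tab_top [([233.3, 216.7, 32.6, 43.3], 0.7)]
mark_green [([199.6, 280.8, 45.5, 3.3], 0.69), ([235.8, 218.1, 36.7, 40.9], 0.37)]
mark_red []
mark_blue []
mark_yellow []
mark_white []
mark_black []
side [[529.8622463322741, 0.0, 277.41282081894985], [0.0, 529.8622463322741, 208.8317309931819], [0.0, 0.0, 1.0]] [-0.0113288   2.76543441 -1.48535458] [0.55923248 0.16729436 1.47023227]
control_box [([283.7, 247.3, 96.6, 83.1], 0.79), ([285.4, 244.2, 48.0, 29.4], 0.64)]
turret [([286.1, 245.6, 44.8, 27.8], 0.83)]
feed_top [([287.2, 245.6, 47.2, 29.9], 0.66)]
tab_top [([285.0, 244.3, 47.7, 26.7], 0.67)]
mark_green [([276.9, 210.1, 10.9, 10.3], 0.75), ([197.6, 265.5, 37.3, 23.0], 0.51)]
mark_red []
mark_blue []
mark_yellow [([353.2, 285.8, 10.3, 37.6], 0.52)]
mark_white [([207.4, 217.7, 41.2, 49.0], 0.24)]
mark_black []
```

```bash
python3 - <<'E'
import cv2,numpy as np
a=cv2.imread("pics/top0.png")[130:300,160:360];b=cv2.imread("pics/side0.png")[160:330,190:390]
cv2.imwrite("pics/c0.png",np.vstack([cv2.resize(x,(700,298*1),interpolation=cv2.INTER_CUBIC) if 0 else cv2.resize(x,None,fx=2,fy=1.75,interpolation=cv2.INTER_CUBIC) for x in(a,b)]))
x=np.hstack([cv2.resize(q,(400,340),interpolation=cv2.INTER_CUBIC) for q in(a,b)]);cv2.imwrite("pics/c0.png",x)
E
```

```text
(no output)
```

View pics/c0.png

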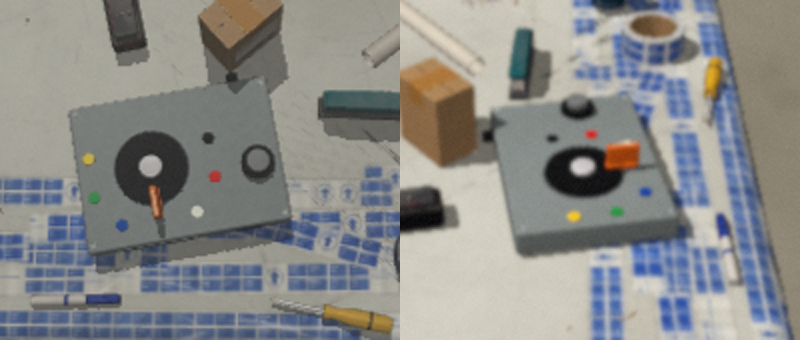

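View pics/top0.png

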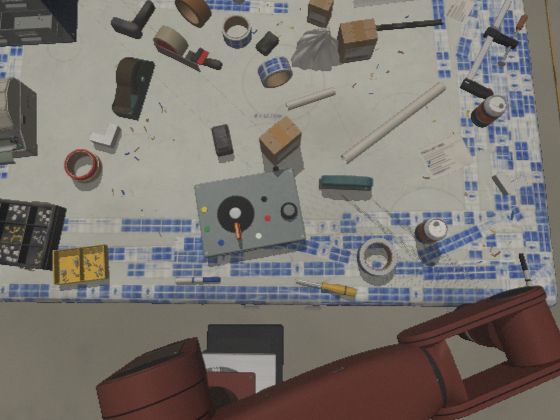

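The tab points at 'off', towards the robot. Going round to +y (left in the top view) the marks are blue (221,242), green (207,229) and yellow (204,209), so green is 2 steps clockwise. The hub is at about (235,213) and the button at about (289,211). Next I fit the box pose from colour blobs in both views.

```bash
cat > fit.py <<'E'
import cv2,numpy as np
from scipy.optimize import least_squares
V={c:dict(np.load(f"{c}0.npz")) for c in("top","side")}
def cen(c,p,kind,r=5):   # weighted centroid of deviation from local box grey
    x0,y0=int(p[0])-r,int(p[1])-r
    w=V[c]["pixels"][y0:y0+2*r+1,x0:x0+2*r+1].astype(float)
    bg=np.median(w.reshape(-1,3),axis=0); d=np.linalg.norm(w-bg,axis=2); d[d<0.4*d.max()]=0
    gy,gx=np.mgrid[:2*r+1,:2*r+1]; return np.array([x0+(gx*d).sum()/d.sum(),y0+(gy*d).sum()/d.sum()])
ang=dict(blue=144,green=108,yellow=72,white=216,red=252,black=288)
top=dict(yellow=(88,158),green=(95,198),blue=(122,225),white=(197,212),red=(215,176),black=(208,138))
side=dict(yellow=(574,216),green=(617,212),blue=(645,192),red=(591,134),black=(552,138))
obs=[]
for n,p in top.items(): obs.append(("top",n,cen("top",(160+p[0]/2,130+p[1]/2),n)))
for n,p in side.items(): obs.append(("side",n,cen("side",(190+(p[0]-400)/2,160+p[1]/2),n)))
def proj(c,P): return cv2.projectPoints(np.float64([P]),V[c]["rvec"],V[c]["tvec"],V[c]["intrinsics"],None)[0].ravel()
def w(q,b): cs,sn=np.cos(q[2]),np.sin(q[2]); return np.array([q[0]+cs*b[0]-sn*b[1],q[1]+sn*b[0]+cs*b[1],q[3]+b[2]])
def mk(n): a=np.radians(ang[n]); return (.094*np.cos(a),.04+.094*np.sin(a),.047)
f=lambda q:np.concatenate([proj(c,w(q,mk(n)))-p for c,n,p in obs])
if __name__=="__main__":
    r=least_squares(f,[.5,0.1,0,0],loss="soft_l1");q=r.x
    print("pose",q.round(4),"res",f(q).round(1).tolist())
    for n,b in dict(axis=(0,.04,.045),green=mk("green"),tab=(-.067,.04,.089),feed=(-.02,-.115,.06)).items():
        P=w(q,b);print(n,P.round(4),proj("top",P).round(1),proj("side",P).round(1))
    np.save("q.npy",q)
E
python3 fit.py; python3 - <<'E'
import cv2
b=cv2.imread("pics/side0.png")[190:300,220:370]
cv2.imwrite("pics/c1.png",cv2.resize(b,None,fx=5,fy=5,interpolation=cv2.INTER_CUBIC))
E
```

```text
pose [ 0.5575 -0.078   0.1875 -0.0021] res [0.0, 0.3, -0.0, -0.0, -0.0, 0.1, -0.1, 0.3, -0.0, 0.1, -0.1, 0.2, -0.1, -0.1, -0.1, -0.2, -0.2, -0.1, -0.1, 0.2, -0.3, 0.0]
axis [ 0.5501 -0.0387  0.0429] [235.4 213.8] [280.9 246.8]
green [0.5048 0.0437 0.0449] [206.6 228.6] [297.9 265.3]
tab [ 0.4842 -0.0512  0.0869] [237.3 234. ] [304.8 231.6]
feed [ 0.5593 -0.1947  0.0579] [288.5 210.2] [277.8 211.2]
```

View pics/c1.png

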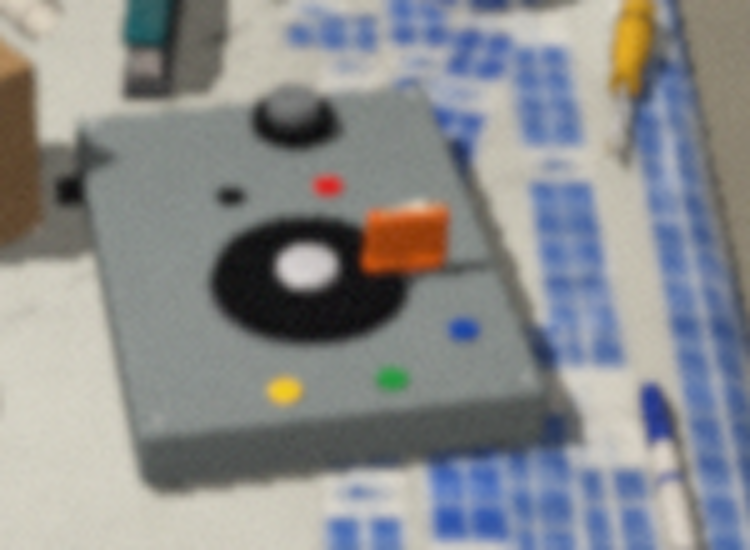

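Request:
jog_arm --pt "0 0 0 0 0 -0.076 0" --pt "0 0 0 0 0 -0.076 0" --pt "0 0 0 0 0 -0.076 0" --pt "0 0 0 0 0 -0.076 0" --pt "0 0 0 0 0 -0.076 0" --pt "0 0 0 0 0 -0.076 0" --pt "0 0 0 0 0 -0.076 0" --pt "0 0 0 0 0 -0.076 0"

```text
t: 1.77
position: [0.2723, -0.5626, 0.2223]
tool_rot: [0.0, 0.761, 0.649, -0.0]
wrist_force: [-0.2, 0.5, 0.2]
grip_width: -0.002
grip_force: 0.0
```

Request:
jog_arm --pt "0 0 0 0 0 -0.076 0" --pt "0 0 0 0 0 -0.076 0" --pt "0 0 0 0 0 -0.072 0" --pt "0.5 0.35 0 0 0 0 0" --pt "1 0.73 0 0 0 0 0" --pt "1 0.73 0 0 0 0 0" --pt "1 0.73 0 0 0 0 0" --pt "1 0.73 0 0 0 0 0"

```text
t: 2.43
position: [0.3204, -0.4601, 0.2222]
tool_rot: [-0.0, 0.64, 0.769, 0.0]
wrist_force: [0.5, 0.4, 0.3]
grip_width: 0.001
grip_force: 0.0
```

Request:
jog_arm --pt "1 0.73 0 0 0 0 0" --pt "1 0.73 0 0 0 0 0" --pt "1 0.73 0 0 0 0 0" --pt "1 0.73 0 0 0 0 0" --pt "1 0.73 0 0 0 0 0" --pt "1 0.73 0 0 0 0 0" --pt "1 0.73 0 0 0 0 0" --pt "0 0 0 0 0 0 0"

```text
t: 3.1
position: [0.3956, -0.3012, 0.2223]
tool_rot: [-0.0, 0.638, 0.77, 0.001]
wrist_force: [-0.1, -0.2, -0.3]
grip_width: 0.001
grip_force: 0.0
```

```bash
cat > go.py <<'E'
import sys,numpy as np
from scipy.spatial.transform import Rotation as R
from station import robot
def rel(target):
    s=robot.sense();w,x,y,z=s["tool_rot"];r=R.from_quat([x,y,z,w]);tx=r.apply([1,0,0])
    print("t",s["t"],"pos",s["position"].round(4),"psi",np.degrees(np.arctan2(tx[1],tx[0])).round(1),"tilt",r.apply([0,0,1]).round(3),"F",s["wrist_force"].round(1),"j",s["joint_pos"].round(2),"g",round(s["grip_width"],2))
    print("tool shift in units",(r.inv().apply(np.array(target)-s["position"])/0.02).round(2))
rel([float(a) for a in sys.argv[1:4]])
E
python3 go.py .4957 -.0948 .22
```

```text
t 3.1 pos [ 0.3956 -0.3012  0.2223] psi 100.7 tilt [ 0.001  0.002 -1.   ] F [-0.1 -0.2 -0.3] j [-0.81 -0.09  1.85  0.    1.38 -1.  ] g 0.0
tool shift in units [9.22 6.83 0.14]
```

Request:
jog_arm --pt "1 0.74 0 0 0 0 0" --pt "1 0.74 0 0 0 0 0" --pt "1 0.74 0 0 0 0 0" --pt "1 0.74 0 0 0 0 0" --pt "1 0.74 0 0 0 0 0" --pt "1 0.74 0 0 0 0 0" --pt "1 0.74 0 0 0 0 0" --pt "1 0.74 0 0 0 0 0"

```text
t: 3.77
position: [0.481, -0.125, 0.2224]
tool_rot: [0.0, 0.639, 0.769, 0.0]
wrist_force: [0.0, 0.8, -0.3]
grip_width: 0.003
grip_force: 0.0
```

Request:
jog_arm --pt "0.8 0.6 0 0 0 0 0" --pt "0.42 0.31 0 0 0 0 0" --pt "0 0 1 0 0 0 0" --pt "0 0 1 0 0 0 0" --pt "0 0 1 0 0 0 0" --pt "0 0 1 0 0 0 0" --pt "0 0 1 0 0 0 0" --pt "0 0 0 0 0 0 0"

```text
t: 4.43
position: [0.4909, -0.0982, 0.1181]
tool_rot: [-0.003, 0.639, 0.769, -0.001]
wrist_force: [-1.6, -0.1, -0.6]
grip_width: 0.002
grip_force: 0.0
```

```bash
python3 go.py .4957 -.0948 .085; python3 - <<'E'
from station import robot
import cv2
f=robot.grab_frame("side")["pixels"][150:310,200:400]
g=robot.grab_frame("wrist")["pixels"]
import numpy as np
cv2.imwrite("pics/s1.png",np.hstack([cv2.resize(f,(400,320)),cv2.resize(g,(400,320))])[:,:,::-1])
E
```

```text
t 4.4333 pos [ 0.4909 -0.0982  0.1181] psi 100.6 tilt [-0.007  0.002 -1.   ] F [-1.6 -0.1 -0.6] j [-0.35  0.03  1.94 -0.    1.18 -0.54] g 0.0
tool shift in units [0.12 0.28 1.65]
```

View pics/s1.png

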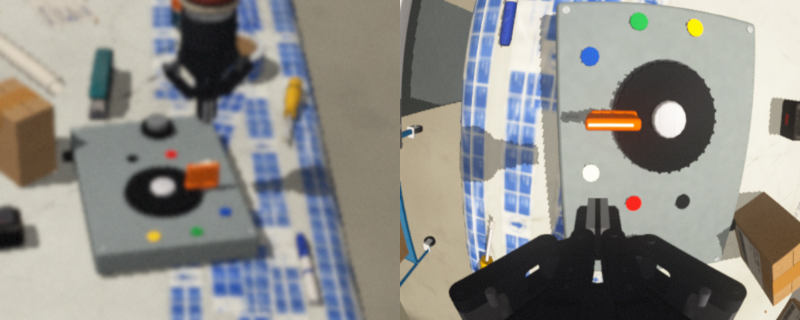

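Request:
jog_arm --pt "0.1 0.25 0.8 0 0 0 0" --pt "0 0 0.8 0 0 0 0" --pt "0 0 0 0 0 0 0" --pt "0.4 0 0 0 0 0 0" --pt "0.4 0 0 0 0 0 0" --pt "0.3 0 0 0 0 0 0" --pt "0 0 0 0 0 0 0" --pt "0 0 0 0 0 0 0"

```text
t: 5.2
position: [0.4951, -0.0739, 0.0913]
tool_rot: [0.001, 0.638, 0.77, 0.0]
wrist_force: [0.3, -0.6, 0.4]
grip_width: -0.002
grip_force: 0.0
```

```bash
python3 go.py .4903 -.0663 .085
```

```text
t 5.2 pos [ 0.4951 -0.0739  0.0913] psi 100.8 tilt [ 0.002 -0.001 -1.   ] F [ 0.3 -0.6  0.4] j [-0.31  0.06  1.97 -0.    1.11 -0.49] g -0.0
tool shift in units [ 0.42 -0.17  0.31]
```

Request:
jog_arm --pt "0.2 -0.15 0.25 0 0 0 0" --pt "0.2 0 0 0 0 0 0" --pt "0.2 -0.05 0 0 0 0.04 0" --pt "0.2 -0.05 0 0 0 0.04 0" --pt "0.2 -0.05 0 0 0 0.04 0" --pt "0.2 -0.05 0 0 0 0.04 0" --pt "0 0 0 0 0 0 0"

```text
t: 5.78
position: [0.4841, -0.0508, 0.0849]
tool_rot: [-0.0, 0.73, 0.683, -0.0]
wrist_force: [-0.0, -0.3, 0.2]
grip_width: 0.0
grip_force: 0.0
```

```bash
cat > ang.py <<'E'
import numpy as np
from station import robot
q=np.load("q.npy");A=np.array([q[0]-np.sin(q[2])*.04,q[1]+np.cos(q[2])*.04])
s=robot.sense();w,x,y,z=s["tool_rot"];psi=2*np.arctan2(y,x)
d=s["position"][:2]-A;tx=np.array([np.cos(psi),np.sin(psi)]);ty=np.array([np.sin(psi),-np.cos(psi)])
print("t",s["t"],"turned",np.degrees(q[2]+np.pi/2-psi).round(1),"r mm",(-d@ty*1e3).round(1),"back mm",(-d@tx*1e3).round(1),"z",s["position"][2].round(4),"F x,y,z tool",(s["wrist_force"][:2]@tx).round(1),(s["wrist_force"][:2]@ty).round(1),s["wrist_force"][2].round(1))
E
python3 ang.py
```

```text
t 5.7833 turned 14.5 r mm 65.0 back mm 16.4 z 0.0849 F x,y,z tool -0.3 -0.0 0.2
```

Request:
jog_arm --pt "0.2 -0.05 0 0 0 0.04 0" --pt "0.2 -0.05 0 0 0 0.04 0" --pt "0.2 -0.05 0 0 0 0.04 0" --pt "0 0 0 0 0 0 0"

```text
t: 6.12
position: [0.4831, -0.0388, 0.0851]
tool_rot: [-0.0, 0.791, 0.612, -0.0]
wrist_force: [0.6, -0.8, -0.5]
grip_width: -0.0
grip_force: 0.0
```

```bash
python3 ang.py; python3 - <<'E'
from station import robot
import cv2,numpy as np
f=robot.grab_frame("side")["pixels"][150:310,200:400]
g=robot.grab_frame("wrist")["pixels"]
cv2.imwrite("pics/s2.png",np.hstack([cv2.resize(f,(400,320)),cv2.resize(g,(400,320))])[:,:,::-1])
E
```

```text
t 6.1167 turned 25.2 r mm 64.8 back mm 16.8 z 0.0851 F x,y,z tool -0.6 0.8 -0.5
```

View pics/s2.png

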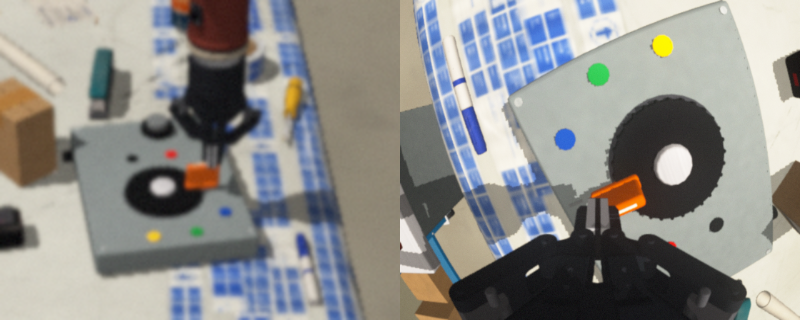

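```bash
python3 - <<'E'
from station import robot
import cv2,numpy as np
f=robot.grab_frame("wrist");s=robot.sense();sd=robot.grab_frame("side")
R=cv2.Rodrigues(f["rvec"])[0];K=f["intrinsics"];print(K.round(1).tolist(),"cam pos",(-R.T@f["tvec"]).round(3))
def pw(P):
    c=R@P+f["tvec"];th=np.arctan2(np.hypot(*c[:2]),c[2]);d=c[:2]/np.hypot(*c[:2]);p=K[:2,2]+K[0,0]*th*d;return p.round(1),(p*[400/560,320/420]+[400,0]).round()
ps=lambda P:((cv2.projectPoints(np.float64([P]),sd["rvec"],sd["tvec"],sd["intrinsics"],None)[0].ravel()-[200,150])*2).round()
q=np.load("q.npy");A=np.array([q[0]-np.sin(q[2])*.04,q[1]+np.cos(q[2])*.04,.043])
al=lambda th,r,z:A+[r*np.cos(q[2]+np.pi-np.radians(th)),r*np.sin(q[2]+np.pi-np.radians(th)),z]
tip=s["position"]-[0,0,.017]
for n,P in dict(hub=A+[0,0,.017],tab0in=al(0,.033,.044),tab0out=al(0,.079,.044),tab10out=al(10,.079,.044),tab10in=al(10,.033,.044),blue=al(36,.094,.002),green=al(72,.094,.002),tip=tip).items(): print(n,P.round(3),"wrist crop",pw(P)[1],"side crop",ps(P))
E
```

```text
[[325.2, 0.0, 276.5], [0.0, 325.2, 210.9], [0.0, 0.0, 1.0]] cam pos [0.504 0.04  0.237]
hub [ 0.55  -0.039  0.06 ] wrist crop [674. 167.] side crop [162. 184.]
tab0in [ 0.518 -0.045  0.087] wrist crop [644. 199.] side crop [186. 166.]
tab0out [ 0.472 -0.053  0.087] wrist crop [588. 224.] side crop [218. 162.]
tab10out [ 0.471 -0.04   0.087] wrist crop [581. 208.] side crop [220. 168.]
tab10in [ 0.517 -0.039  0.087] wrist crop [642. 192.] side crop [186. 168.]
blue [0.465 0.001 0.045] wrist crop [565. 140.] side crop [224. 211.]
green [0.505 0.044 0.045] wrist crop [597.  75.] side crop [196. 231.]
tip [ 0.483 -0.039  0.068] wrist crop [597. 192.] side crop [210. 179.]
```

The tab's top edge in the wrist view runs from (592,190) to (640,177). Projected, that puts it about 20–25° round, so it is following the finger. I'll push on until it snaps.

Request:
jog_arm --pt "0.2 -0.05 0 0 0 0.04 0" --pt "0.2 -0.05 0 0 0 0.04 0" --pt "0.2 -0.05 0 0 0 0.04 0" --pt "0 0 0 0 0 0 0"

```text
t: 6.65
position: [0.4842, -0.0267, 0.0852]
tool_rot: [-0.0, 0.845, 0.535, 0.0]
wrist_force: [0.1, 0.1, 1.2]
grip_width: -0.0
grip_force: 0.0
```

```bash
cat > tab.py <<'E'
# turret angle from the orange top/face pixels in top view & wrist view: fit by comparing orange mask with projected fin
from station import robot
import cv2,numpy as np
q=np.load("q.npy");A=np.array([q[0]-np.sin(q[2])*.04,q[1]+np.cos(q[2])*.04,.043])
def fin(th):
    a=q[2]+np.pi-np.radians(th);u=np.array([np.cos(a),np.sin(a),0]);t=np.array([-u[1],u[0],0])
    return np.array([A+r*u+s*t+[0,0,z] for r in(.033,.079) for s in(-.005,.005) for z in(.012,.044)])
for c in("wrist","side","top"):
    f=robot.grab_frame(c);R=cv2.Rodrigues(f["rvec"])[0];K=f["intrinsics"]
    def pr(P):
        X=P@R.T+f["tvec"]
        h=np.hypot(X[:,0],X[:,1]);k=(np.arctan2(h,X[:,2])/h if c=="wrist" else 1/X[:,2])
        return K[:2,2]+K[0,0]*X[:,:2]*k[:,None]
    hsv=cv2.cvtColor(f["pixels"],cv2.COLOR_RGB2HSV)
    m=cv2.inRange(hsv,(3,150,90),(17,255,255))
    p=pr(A[None])[0].astype(int);roi=np.zeros_like(m);cv2.circle(roi,tuple(map(int,p)),{"wrist":170,"side":45,"top":40}[c],255,-1);m&=roi
    best=[]
    for th in range(-20,118,2):
        g=np.zeros_like(m);cv2.fillConvexPoly(g,cv2.convexHull(np.round(pr(fin(th))).astype(np.int32)),255)
        best.append(((g&m>0).sum()/max(1,((g|m)>0).sum()),th))
    print(c,(m>0).sum(),[(round(float(b[0]),2),b[1]) for b in sorted(best)[::-1][:3]])
E
python3 ang.py; python3 tab.py
```

```text
t 6.65 turned 36.1 r mm 64.7 back mm 17.3 z 0.0852 F x,y,z tool 0.2 0.0 1.2
wrist 1950 [(0.48, 2), (0.48, 0), (0.47, 4)]
side 158 [(0.71, 10), (0.68, 6), (0.68, 12)]
top 26 [(0.26, -4), (0.25, -2), (0.25, -6)]
```

```bash
python3 - <<'E'
from station import robot
import cv2
g=robot.grab_frame("wrist")["pixels"]
cv2.imwrite("pics/w3.png",cv2.resize(g,(800,600))[:,:,::-1])
E
```

```text
(no output)
```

View pics/w3.png

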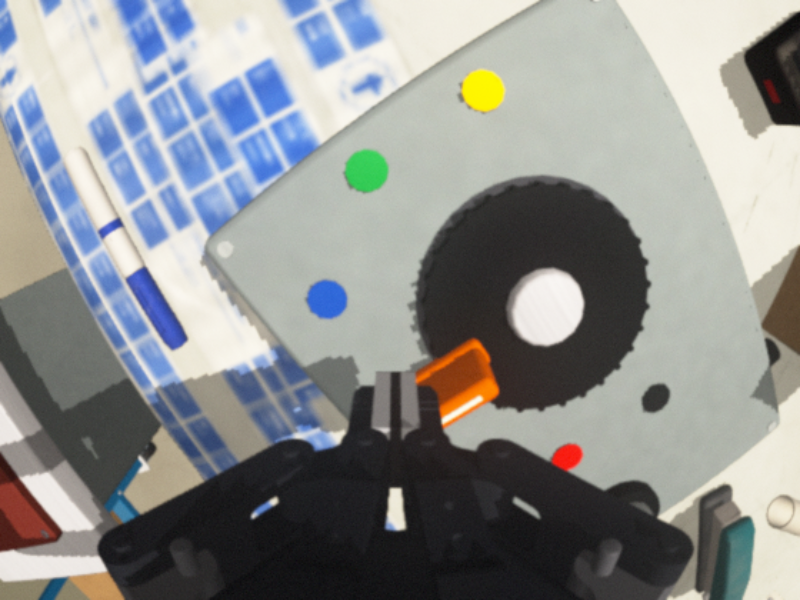

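```bash
python3 - <<'E'
from station import robot
import cv2,numpy as np
from scipy.spatial.transform import Rotation as Ro
f=robot.grab_frame("wrist");sd=robot.grab_frame("side");s=robot.sense()
R=cv2.Rodrigues(f["rvec"])[0];K=f["intrinsics"]
w,x,y,z=s["tool_rot"];T=Ro.from_quat([x,y,z,w])
C=T.inv().apply(-R.T@f["tvec"]-s["position"]);print("cam in tool",C.round(4))
for row in(258,262,268,275):
    p=np.array([276.5,row])-K[:2,2];r=np.hypot(*p);th=r/K[0,0]
    d=T.inv().apply(R.T@np.r_[np.sin(th)*p/r,np.cos(th)])
    for X in(0,.011):
        k=(X-C[0])/d[0];print(row,"x",X,"tip z ahead of TCP",(C+k*d)[1:].round(4))
img=cv2.resize(sd["pixels"][180:270,240:360],(800,600),interpolation=cv2.INTER_CUBIC)
for zt in(0,.017):
    p=cv2.projectPoints(np.float64([s["position"]-[0,0,zt]]),sd["rvec"],sd["tvec"],sd["intrinsics"],None)[0].ravel()
    print(zt,((p-[240,180])*800/120).round())
cv2.imwrite("pics/s3.png",img[:,:,::-1])
E
```

```text
cam in tool [ 0.0825  0.0006 -0.1519]
258 x 0 tip z ahead of TCP [0.0006 0.0094]
258 x 0.011 tip z ahead of TCP [ 0.0006 -0.0121]
262 x 0 tip z ahead of TCP [0.0006 0.0046]
262 x 0.011 tip z ahead of TCP [ 0.0006 -0.0163]
268 x 0 tip z ahead of TCP [ 0.0006 -0.0022]
268 x 0.011 tip z ahead of TCP [ 0.0006 -0.0221]
275 x 0 tip z ahead of TCP [ 0.0006 -0.0095]
275 x 0.011 tip z ahead of TCP [ 0.0006 -0.0285]
0 [434. 382.]
0.017 [433. 415.]
```

View pics/s3.png

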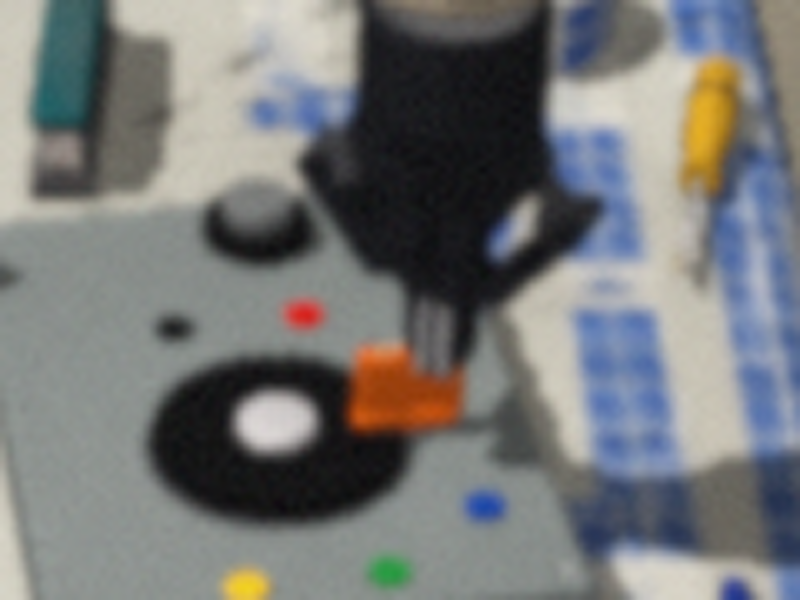

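The side view shows the fingertips at (435,375). Their expected spot was (433,415), so they are about 20 mm higher than I assumed and slid over the tab's top. The turret is still at 'off'. I'll lift, go back, and push again lower.

Request:
jog_arm --pt "0 0 -1 0 0 0 0" --pt "-0.4 0.1 0 0 0 -0.078 0" --pt "-0.4 0.1 0 0 0 -0.078 0" --pt "-0.4 0.1 0 0 0 -0.078 0" --pt "-0.4 0.1 0 0 0 -0.078 0" --pt "-0.4 0.1 0 0 0 -0.078 0" --pt "-0.7 0 0 0 0 0 0" --pt "-0.6 0 0 0 0 0 0"

```text
t: 7.62
position: [0.4907, -0.0939, 0.1054]
tool_rot: [0.0, 0.644, 0.765, -0.0]
wrist_force: [1.0, 0.2, -0.0]
grip_width: -0.002
grip_force: 0.0
```

Request:
jog_arm --pt "0 0 0 0 0 0 0" --pt "0 0 0.5 0 0 0 0" --pt "0 0 0.5 0 0 0 0" --pt "0 0 0.4 0 0 0 0" --pt "0 0 0 0 0 0 0" --pt "0 0 0 0 0 0 0"

```text
t: 8.12
position: [0.4895, -0.0923, 0.076]
tool_rot: [-0.001, 0.644, 0.765, -0.0]
wrist_force: [0.3, 0.3, 0.3]
grip_width: -0.006
grip_force: 0.0
```

```bash
python3 ang.py; python3 tab.py
```

```text
t 8.1167 turned 0.9 r mm 68.8 back mm 42.4 z 0.076 F x,y,z tool 0.2 0.4 0.3
wrist 3189 [(0.73, 2), (0.7, 0), (0.66, 4)]
side 193 [(0.85, 6), (0.84, 8), (0.84, 10)]
top 4 [(0.04, 0), (0.04, -2), (0.04, 2)]
```

Request:
jog_arm --pt "0 0.1 0.2 0 0 0 0" --pt "0 0 0.2 0 0 0 0" --pt "0 0 0 0 0 0 0" --pt "0.4 0 0 0 0 0 0" --pt "0.4 0 0 0 0 0 0" --pt "0.3 0 0 0 0 0 0" --pt "0 0 0 0 0 0 0"

```text
t: 8.85
position: [0.4884, -0.0696, 0.0692]
tool_rot: [-0.0, 0.644, 0.765, 0.0]
wrist_force: [0.9, 0.2, 0.0]
grip_width: -0.001
grip_force: 0.0
```

```bash
python3 ang.py
```

```text
t 8.85 turned 0.9 r mm 66.1 back mm 19.8 z 0.0692 F x,y,z tool 0.0 0.9 0.0
```

Request:
jog_arm --pt "0.2 0 0 0 0 0 0" --pt "0.2 -0.05 0 0 0 0.04 0" --pt "0.2 -0.05 0 0 0 0.04 0" --pt "0 0 0 0 0 0 0"

```text
t: 9.18
position: [0.4852, -0.0594, 0.0696]
tool_rot: [0.001, 0.691, 0.722, 0.0]
wrist_force: [0.6, -1.0, -0.4]
grip_width: -0.003
grip_force: 0.5
```

```bash
python3 ang.py; python3 tab.py
```

```text
t 9.1833 turned 8.2 r mm 65.6 back mm 17.8 z 0.0696 F x,y,z tool -1.0 0.5 -0.4
wrist 3933 [(0.77, 8), (0.77, 6), (0.75, 10)]
side 204 [(0.87, 12), (0.84, 10), (0.83, 14)]
top 0 [(0.0, 116), (0.0, 114), (0.0, 112)]
```

Request:
jog_arm --pt "0.2 -0.05 0 0 0 0.04 0" --pt "0.2 -0.05 0 0 0 0.04 0" --pt "0.2 -0.05 0 0 0 0.04 0" --pt "0 0 0 0 0 0 0"

```text
t: 9.67
position: [0.4821, -0.0471, 0.0693]
tool_rot: [-0.0, 0.756, 0.654, 0.0]
wrist_force: [-0.9, 0.6, -0.7]
grip_width: 0.0
grip_force: 0.0
```

```bash
python3 ang.py; python3 tab.py
```

```text
t 9.6667 turned 19.0 r mm 66.0 back mm 18.0 z 0.0693 F x,y,z tool 0.5 -1.0 -0.7
wrist 3954 [(0.78, 18), (0.77, 20), (0.75, 22)]
side 207 [(0.88, 22), (0.86, 24), (0.85, 20)]
top 0 [(0.0, 116), (0.0, 114), (0.0, 112)]
```

Request:
jog_arm --pt "0.2 -0.05 0 0 0 0.04 0" --pt "0.2 -0.05 0 0 0 0.04 0" --pt "0.2 -0.05 0 0 0 0.04 0" --pt "0 0 0 0 0 0 0"

```text
t: 10.15
position: [0.4817, -0.0348, 0.0692]
tool_rot: [-0.0, 0.814, 0.581, 0.0]
wrist_force: [-0.1, -0.9, 0.2]
grip_width: 0.002
grip_force: 0.0
```

```bash
python3 ang.py; python3 tab.py
```

```text
t 10.15 turned 29.8 r mm 65.9 back mm 18.5 z 0.0692 F x,y,z tool -0.9 0.2 0.2
wrist 3762 [(0.78, 38), (0.74, 40), (0.73, 36)]
side 200 [(0.87, 40), (0.86, 42), (0.84, 44)]
top 0 [(0.0, 116), (0.0, 114), (0.0, 112)]
```

First click reached (tab at 36°). Now the second step.

Request:
jog_arm --pt "0.2 -0.05 0 0 0 0.04 0" --pt "0.2 -0.05 0 0 0 0.04 0" --pt "0.2 -0.05 0 0 0 0.04 0" --pt "0.2 -0.05 0 0 0 0.04 0" --pt "0.2 -0.05 0 0 0 0.04 0" --pt "0.2 -0.05 0 0 0 0.04 0" --pt "0.2 -0.05 0 0 0 0.04 0" --pt "0 0 0 0 0 0 0"

```text
t: 10.97
position: [0.4896, -0.0074, 0.0692]
tool_rot: [-0.0, 0.921, 0.389, -0.0]
wrist_force: [0.5, 0.4, -0.3]
grip_width: 0.004
grip_force: 0.0
```

```bash
python3 ang.py; python3 tab.py
```

```text
t 10.9667 turned 54.9 r mm 65.1 back mm 19.7 z 0.0692 F x,y,z tool 0.7 0.1 -0.3
wrist 3954 [(0.78, 54), (0.77, 52), (0.76, 56)]
side 197 [(0.88, 56), (0.86, 54), (0.85, 58)]
top 0 [(0.0, 116), (0.0, 114), (0.0, 112)]
```

Request:
jog_arm --pt "0.2 -0.05 0 0 0 0.04 0" --pt "0.2 -0.05 0 0 0 0.04 0" --pt "0 0 0 0 0 0 0"

```text
t: 11.37
position: [0.4941, -0.0005, 0.0693]
tool_rot: [-0.0, 0.944, 0.33, 0.0]
wrist_force: [0.1, -0.1, 0.7]
grip_width: 0.002
grip_force: 0.0
```

```bash
python3 ang.py; python3 tab.py
```

```text
t 11.3667 turned 62.2 r mm 64.7 back mm 19.9 z 0.0693 F x,y,z tool -0.0 0.2 0.7
wrist 3940 [(0.79, 60), (0.77, 62), (0.75, 64)]
side 186 [(0.86, 62), (0.85, 64), (0.84, 60)]
top 0 [(0.0, 116), (0.0, 114), (0.0, 112)]
```

Request:
jog_arm --pt "0.2 -0.05 0 0 0 0.04 0" --pt "0 0 0 0 0 0 0" --pt "0 0 0 0 0 0 0"

```text
t: 11.77
position: [0.4964, 0.0025, 0.0693]
tool_rot: [0.0, 0.953, 0.302, 0.0]
wrist_force: [0.2, 0.3, -0.4]
grip_width: -0.004
grip_force: 0.0
```

```bash
python3 ang.py; python3 tab.py
```

```text
t 11.7667 turned 65.6 r mm 64.6 back mm 20.1 z 0.0693 F x,y,z tool 0.4 -0.1 -0.4
wrist 3762 [(0.77, 74), (0.74, 76), (0.72, 72)]
side 148 [(0.76, 74), (0.72, 76), (0.71, 72)]
top 0 [(0.0, 116), (0.0, 114), (0.0, 112)]
```

Request:
jog_arm --pt "-0.7 0 0 0 0 0 0" --pt "-0.7 0 0 0 0 0 0" --pt "0 0 -1 0 0 0 0" --pt "0 0 -1 0 0 0 0" --pt "0 0 -1 0 0 0 0" --pt "0 0 -1 0 0 0 0" --pt "0 0 -0.5 0 0 0 0" --pt "0 0 0 0 0 0 0"

```text
t: 12.58
position: [0.4753, -0.0138, 0.162]
tool_rot: [0.001, 0.954, 0.301, 0.002]
wrist_force: [0.3, -0.1, -0.4]
grip_width: -0.003
grip_force: 0.0
```

```bash
python3 tab.py; python3 go.py .5593 -.1947 .15
```

```text
wrist 948 [(0.62, 74), (0.53, 72), (0.52, 76)]
side 146 [(0.77, 74), (0.73, 76), (0.69, 72)]
top 0 [(0.0, 116), (0.0, 114), (0.0, 112)]
t 12.7333 pos [ 0.4727 -0.0133  0.1581] psi 35.0 tilt [-0.002  0.    -1.   ] F [-0.9 -0.5  0.5] j [-0.19 -0.09  1.98 -0.    1.26  0.76] g 0.0
tool shift in units [-1.66  9.91  0.39]
```

Request:
jog_arm --pt "-0.2 1 0 0 0 0 0" --pt "-0.2 1 0 0 0 0 0" --pt "-0.2 1 0 0 0 0 0" --pt "-0.2 1 0 0 0 0 0" --pt "-0.2 1 0 0 0 0 0" --pt "-0.2 1 0 0 0 0 0" --pt "-0.2 1 0 0 0 0 0" --pt "-0.2 1 0 0 0 0 0"

```text
t: 13.4
position: [0.5382, -0.1632, 0.157]
tool_rot: [-0.001, 0.954, 0.301, -0.001]
wrist_force: [-0.1, -0.2, 0.0]
grip_width: -0.0
grip_force: 0.0
```

Request:
jog_arm --pt "0 1 0 0 0 0 0" --pt "0 0.9 0 0 0 0 0" --pt "0 0 0 0 0 0 0" --pt "0 0 1 0 0 0 0" --pt "0 0 1 0 0 0 0" --pt "0 0 0.5 0 0 0 0" --pt "0 0 0 0 0 0 0" --pt "0 0 0 0 0 0 0"

```text
t: 14.07
position: [0.5598, -0.1931, 0.108]
tool_rot: [-0.001, 0.954, 0.301, -0.001]
wrist_force: [0.2, -1.0, 0.0]
grip_width: 0.001
grip_force: 0.0
```

```bash
python3 go.py .5593 -.1947 .085; python3 - <<'E'
from station import robot
import cv2,numpy as np
V=[]
f=robot.grab_frame("wrist")["pixels"];V.append(cv2.resize(f,(400,300)))
sd=robot.grab_frame("side");s=robot.sense()
p=cv2.projectPoints(np.float64([s["position"]]),sd["rvec"],sd["tvec"],sd["intrinsics"],None)[0].ravel();print(((p-[220,150])*400/140).round())
V.append(cv2.resize(sd["pixels"][150:255,220:360],(400,300),interpolation=cv2.INTER_CUBIC))
cv2.imwrite("pics/b1.png",np.hstack(V)[:,:,::-1])
E
```

```text
t 14.0667 pos [ 0.5598 -0.1931  0.108 ] psi 35.0 tilt [-0.003  0.001 -1.   ] F [ 0.2 -1.   0. ] j [-0.47  0.25  1.71  0.    1.18  0.49] g 0.0
tool shift in units [-0.07  0.05  1.15]
[164. 134.]
```

View pics/b1.png

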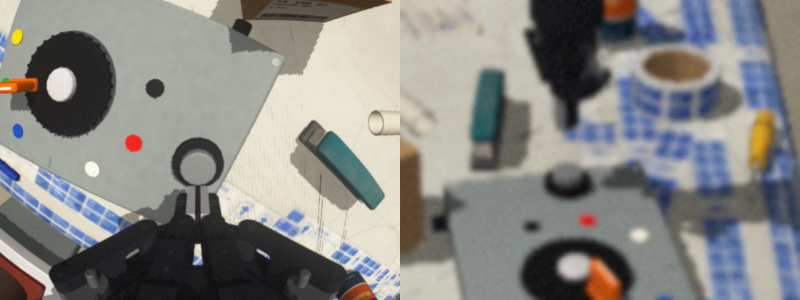

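The tab points at green. The fingers are above the button. I'll now make a guarded descent.

Request:
jog_arm --pt "0 0 0.6 0 0 0 0" --pt "0 0 0.6 0 0 0 0" --pt "0 0 0.5 0 0 0 0" --pt "0 0 0.3 0 0 0 0" --pt "0 0 0 0 0 0 0" --pt "0 0 0 0 0 0 0"

```text
t: 14.67
position: [0.5603, -0.1936, 0.0684]
tool_rot: [-0.001, 0.954, 0.301, -0.001]
wrist_force: [-0.1, 0.2, 0.8]
grip_width: -0.003
grip_force: 0.0
```

Request:
jog_arm --pt "0 0 0.15 0 0 0 0" --pt "0 0 0.15 0 0 0 0" --pt "0 0 0 0 0 0 0" --pt "0 0 0 0 0 0 0"

```text
t: 15.0
position: [0.5608, -0.1939, 0.0633]
tool_rot: [0.0, 0.954, 0.301, -0.0]
wrist_force: [0.2, -0.0, 0.1]
grip_width: -0.003
grip_force: 0.0
```

Request:
jog_arm --pt "0 0 0.1 0 0 0 0" --pt "0 0 0 0 0 0 0" --pt "0 0 0 0 0 0 0"

```text
t: 15.25
position: [0.5608, -0.1939, 0.0613]
tool_rot: [-0.0, 0.954, 0.301, -0.0]
wrist_force: [-0.8, -0.2, -0.3]
grip_width: 0.004
grip_force: 0.0
```

Request:
jog_arm --pt "0 0 0.15 0 0 0 0" --pt "0 0 0 0 0 0 0" --pt "0 0 0 0 0 0 0"

```text
t: 15.5
position: [0.5608, -0.1939, 0.0582]
tool_rot: [-0.0, 0.954, 0.301, -0.0]
wrist_force: [-0.6, -0.5, -0.1]
grip_width: 0.002
grip_force: 0.0
```

Request:
jog_arm --pt "0 0 0.15 0 0 0 0" --pt "0 0 0 0 0 0 0" --pt "0 0 0 0 0 0 0"

```text
t: 15.75
position: [0.5611, -0.194, 0.0555]
tool_rot: [0.0, 0.954, 0.301, 0.0]
wrist_force: [-0.4, 0.2, 2.6]
grip_width: -0.003
grip_force: 1.4
```

Request:
jog_arm --pt "0 0 0.1 0 0 0 0" --pt "0 0 0 0 0 0 0" --pt "0 0 0 0 0 0 0"

```text
t: 16.0
position: [0.5611, -0.194, 0.0535]
tool_rot: [0.0, 0.954, 0.301, 0.0]
wrist_force: [-0.2, 0.3, 3.6]
grip_width: 0.005
grip_force: 2.0
```

Request:
jog_arm --pt "0 0 0.1 0 0 0 0" --pt "0 0 0 0 0 0 0" --pt "0 0 0 0 0 0 0"

```text
t: 16.25
position: [0.5612, -0.1941, 0.052]
tool_rot: [0.0, 0.954, 0.301, 0.0]
wrist_force: [-0.5, 0.2, 7.9]
grip_width: -0.002
grip_force: 4.0
```

Request:
jog_arm --pt "0 0 0.05 0 0 0 0" --pt "0 0 0 0 0 0 0" --pt "0 0 0 0 0 0 0"

```text
t: 16.5
position: [0.5612, -0.1941, 0.0519]
tool_rot: [0.0, 0.954, 0.301, 0.0]
wrist_force: [-4.6, 3.0, 14.3]
grip_width: 0.002
grip_force: 6.9
```

Bottomed out: the tool stops at 0.052 with the force at 14 N. Releasing and going clear.

Request:
jog_arm --pt "0 0 -0.3 0 0 0 0" --pt "0 0 -0.6 0 0 0 0" --pt "0 0 -1 0 0 0 0" --pt "0 0 -1 0 0 0 0" --pt "0 0 -1 0 0 0 0" --pt "0 0 -1 0 0 0 0" --pt "0 0 -1 0 0 0 0" --pt "0 0 0 0 0 0 0"

```text
t: 17.17
position: [0.563, -0.195, 0.1732]
tool_rot: [0.002, 0.954, 0.301, 0.002]
wrist_force: [1.1, -0.3, 0.4]
grip_width: -0.0
grip_force: 0.0
```

```bash
python3 tab.py; python3 go.py .5 -.2 .2; python3 - <<'E'
from station import robot
import cv2,numpy as np
a=robot.grab_frame("wrist")["pixels"];b=robot.grab_frame("side")["pixels"]
cv2.imwrite("pics/end.png",np.hstack([cv2.resize(a,(400,300)),cv2.resize(b,(400,300))])[:,:,::-1])
E
```

```text
wrist 674 [(0.7, 74), (0.63, 72), (0.56, 76)]
side 149 [(0.79, 74), (0.74, 76), (0.7, 72)]
top 1 [(0.01, 74), (0.01, 80), (0.01, 78)]
t 17.3167 pos [ 0.5603 -0.1936  0.1675] psi 35.0 tilt [-0.001  0.    -1.   ] F [-0.6 -0.2  0.7] j [-0.47  0.19  1.67  0.    1.29  0.49] g -0.0
tool shift in units [-2.65 -1.47 -1.62]
```

View pics/end.png

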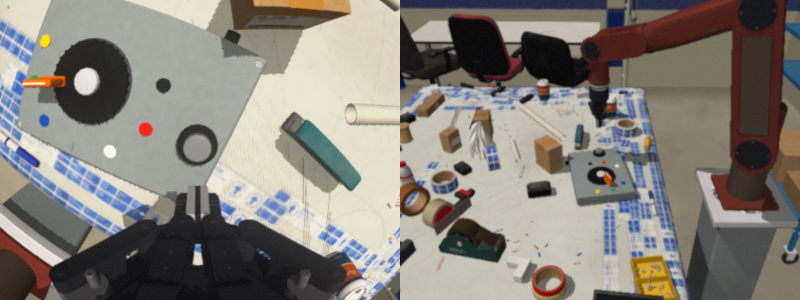

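The tab is on the green mark, at (35,80) in the wrist view, and the button is free. The gripper is clear and the bystanders haven't moved.

```bash
python3 -c "
from station import robot
print(robot.sign_off())"
```

```text
the job is handed in; nothing more can be done
None
```

The turret is clicked in at the green mark; after that the feed button was pressed fully down and let up again, and the job was handed in with the arm clear (about 17 s used; a first push slid over the tab without moving the turret and was redone lower).

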